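Hold the dusting stencil over the chocolate cake

ROBOT

A 7-joint arm with a two-finger parallel gripper is mounted at the origin on the work surface. World frame = base frame: x ahead of the robot, y to its left, z up, the work surface at z = 0. Lengths are in mm, angles in rad, forces in N, time in s.
With the tool pointing down it reaches from about 350 to 900 mm from the base axis. Payload 8.1 kg.
Tool frame: the origin (TCP) lies midway between the tips of the shut fingers; the grasp point (between the pads) lies 19 mm behind it; z points along the fingers, y is the direction in which the jaws open and shut (so a half turn about z gives the same grasp; the last joint's range is limited). The gripper opens to 92 mm and grips with 3 to 60 N. Pads are 19 mm wide; open, the fingers measure 130 mm over their backs; the gripper's body (75 mm by 190 mm) begins 47 mm behind the grasp point.
Start: joints at [1.05, 0.434, 0.025, 1.573, -0.012, 1.134, -0.075], TCP at [253.573, -571.265, 200.842] pointing down, gripper open.
Joint ranges: [-2.62, 2.62], [-0.44, 2.09], [-1.27, 1.32], [0.08, 2.57], [-1.32, 4.46], [0.12, 2], [-2.74, 2.74]. Speed limits (rad/s): [2.22, 2.22, 3.01, 3.01, 3.14, 3.14, 3.14].

INTERFACE

Orientations are given as a rotation vector (axis times angle).
In Python, from bench import robot, grab_frame, camera_model gives the robot as it stands.
- The arm moves only by the tool play_rows, never from a script. Its arguments are lists of equal length, an entry for each row: "gripper": the finger opening in cm, from 0 to 9.18; "travel": the shift along the tool's x, y, z in cm, a list of three; "turn": the turn about the tool's z in rad. In form: {"gripper": [gripper, ...], "travel": [[tx, ty, tz], ...], "turn": [turn, ...]}. A call has exactly 10 rows; each row shifts and turns the commanded pose from where the row before left it, along the tool's axes as they then stand; what a row does not reach is not made up. A row lasts 1/12 s, in which the tool goes at most 41.7 mm and 7.16 degrees, less where a joint would pass 70% of its speed; a pose out of reach is approached as far as the arm can. A call with a gripper value outside its range is refused whole. The fingers move at their own pace and stop on an object; the grip force is fixed at half the most. Time passes only in rows, so rows that do not move let the fingers close, or fill a call up. It gives the time, the measured TCP pose, the force and the opening at its end, in the units of the state.
- robot.read_state(): the state, without advancing time (a new reading comes with each control period).
- grab_frame(name): name is "side" or "top" or "wrist"; returns (picture, depth): 420x560x3 uint8, red, green, blue; 420x560 float32, mm along the optical axis (not along the pixel's ray), 0 where there is no reading.
- camera_model(name): a dict with "vertical_fov" (degrees; the focal length in pixels is half the picture's height over the tangent of half this angle, whatever the lens; pixels are square), "cx", "cy" (the principal point, pixels), "rvec" (rotation vector, rad) and "tvec" (3), from world to camera coordinates, as OpenCV has them. Camera axes: x right, y down, z forward; pixel columns grow to the right and rows downward; lengths in mm; the calibration is good to about 2 mm. A picture is of the moment at which its call begins: read the wrist's pose just before it. camera_model takes no time and is no camera call; for the wrist camera it gives the pose at the moment of the call.
- robot.hand_in(): hands the job in, once; it reports no verdict.
The state is a dict: "time_s": time; "joint_positions": joint angles; "qvel": joint speeds; "joint_torque": joint torques, N m; "eef_pos": TCP position; "ee_rot": TCP orientation; "wrist_force": force on the tool from outside, world axes, zero at the start; "torque": the same for the moment, N m; "opening": opening from 0.0 (shut) to 1.0 (fully open).
Only numpy, scipy, OpenCV 4.12 (cv2) and the standard library are available. Lean on these libraries where they do the work, as an engineer would, in place of code of your own. Each camera call takes 0.05 s, during which the arm holds its last target.

TASK

Take the white stencil by its red handle from the drying mat, lift it over the white splash guard and hold it about a centimetre above the square chocolate cake on the yellow plate, centred on it, level, with its sides parallel to the cake's sides and not touching it. Finish still holding it there, steady, so that I can dust the cocoa on; never touch the cake, its plate or the guard, and leave the cakes, cups and shaker where they stand.

Things in the scene. Friction and masses are not known exactly. Their poses are not given: they have to be found in the camera images.
- stencil_grip (a point): middle of the stencil's red plastic handle, the place to grip. The grip is a level bar 84 mm long, 16 mm wide and 16 mm high, centred 108 mm from the middle of the stencil plate. The handle runs along this point's x axis, which points away from the plate; z points up out of the plate; this point is 103 mm along x and 30 mm up from stencil_face. The whole stencil is rigid and loose and weighs about 130 g.
- stencil_face (a point): middle of the underside of the stencil plate: a white square plate, 108 x 108 mm, 3 mm thick, with diagonal slots. x and y axes run parallel to its sides, x towards the red handle, which is cranked up from the middle of one side; z is up. At the start it lies flat on the drying mat, whose top is 6 mm above the bench.
- cake_top (a point): middle of the flat top of the square chocolate-iced cake, 56 mm above the bench; x and y axes parallel to its sides, z up. The cake is 80 x 80 mm and 44 mm high, stuck on a round yellow plate 150 mm across and 12 mm high. It does not matter over which side of the cake the stencil's handle sticks out.
- cake_plate: the yellow plate with the chocolate cake (loose, about 0.65 kg); origin at the centre of its underside. Not to be shifted.
- cherry_plate: bystander: white plate 150 mm across with a round cream cake 76 mm across and a cherry on top, 66 mm high in all; origin at the centre of its underside. It changes places with the yellow plate.
- mat: fixed grey ribbed drying mat, 320 (x) x 300 (y) x 6 mm, origin at the centre of its underside.
- drying_cup: bystander: grey-green cup turned upside down on the mat, 82 mm across and 65 mm high, handle reaching 64 mm out on its +y side; origin at the centre of its rim, on the mat.
- guard: fixed white ribbed splash guard, an upright panel 400 mm long (its x axis) and 120 mm high, 13 mm thick, with two 70 mm feet; it stands between the mat (its +y side) and the cakes (its -y side). Origin at the centre of its foot, on the bench.
- guard_top (a point): middle of the guard's top edge, 120 mm above the bench; axes as the guard's: x along it, y towards the mat, z up.
- shaker: bystander: metal cocoa shaker, 68 mm across and 100 mm high; origin at the centre of its underside.
- saucer_cup: bystander: white cup on a saucer 116 mm across, 58 mm high; origin at the centre of its underside.
Things that resemble listed ones, but are neither listed nor needed, are in the scene too. Of the things that look like the part that bears stencil_grip, the largest one is meant.

How it is judged (in metres and radians):
On the way, in this order (a step that is already met when the one before it is completed fails the run):
1. the stencil is lifted clear of the mat in the gripper, which holds its handle, on the mat's side of the guard (height (world z) of stencil_face above 0.03 m and contact force between the fingers and stencil above 0.5 N and distance between the grasp point and stencil_grip below 0.05 m and y of stencil_face in the frame of guard_top above 0.05 m), for 0.1 s.
2. the stencil crosses above the splash guard, between its ends (z of stencil_face in the frame of guard_top above 0.003 m and y of stencil_face in the frame of guard_top between -0.03 and 0.03 m and x of stencil_face in the frame of guard_top between -0.2 and 0.2 m).
At the end, for the whole second after the job is handed in: The gripper holds the stencil by its handle (grasp point within 50 mm of its middle), hovering clear of the chocolate cake: underside 3 to 18 mm above the icing, centre within 8 mm of the cake's, tilt under 0.1 rad, sides within 0.12 rad of parallel to the cake's, still (under 20 mm/s) (horizontal distance between stencil_face and cake_top below 0.008 m and z of stencil_face in the frame of cake_top between 0.003 and 0.018 m and angle between stencil_face's own z axis and vertical below 0.1 rad and (angle between the x axis of stencil_face and the x axis of cake_top, either way round below 0.12 rad or angle between the x axis of stencil_face and the y axis of cake_top, either way round below 0.12 rad) and contact force between the fingers and stencil above 0.5 N and distance between the grasp point and stencil_grip below 0.05 m and contact force between stencil and cake_plate below 0.05 N and linear speed of stencil below 0.02 m/s); the arm keeps its last pose, push and grip.
It fails at once if the stencil or the robot touches the cake or its plate (contact force between any of stencil, the arm, the fingers and cake_plate above 0.2 N).
It fails at once if the splash guard is struck (contact force between guard and anything else above 0.5 N).
It fails at once if another thing is shifted by more than 8 mm (distance of any of cake_plate, cherry_plate, drying_cup, shaker, saucer_cup from where it was at the start of the episode above 0.008 m).
It also fails if it takes over 48 s, if anything falls off the work surface, if the arm or the gripper's body presses on something with over 40 N, if the wrist force passes 120 N, or if a joint passes its speed limit or range.

## Working session

There is one attempt and no reset: what is moved stays moved. The work goes in short steps, Python scripts to look and compute and a tool call to move; the robot and the scene stay as the last step left them, time stands still between calls to the robot, and variables do not carry over. Pictures are saved under pics/ and viewed, and the job is handed in when it is done.

Besides the shell and the picture viewer there is one more tool, called after "Emit:" as name(argument=value, ...) on one line, values as JSON. play_rows: Moves the arm, as the interface text tells. Its arguments: {"type":"object","properties":{"gripper":{"type":"array"},"travel":{"type":"array"},"turn":{"type":"array"}},"required":["gripper","travel","turn"]}

```bash
mkdir -p pics; cat > h.py <<'E'
import numpy as np, cv2
from bench import robot, grab_frame, camera_model
def save(n,im,crop=None,s=1):
    if crop: a,b,c,d=crop; im=im[b:d,a:c]
    im=cv2.resize(im,None,fx=s,fy=s,interpolation=cv2.INTER_CUBIC) if s!=1 else im
    cv2.imwrite('pics/'+n,im[:,:,::-1])
def f(cm): return 210/np.tan(np.radians(cm['vertical_fov'])/2)
def world(cm,u,v,d):
    R=cv2.Rodrigues(np.array(cm['rvec'],float))[0];t=np.array(cm['tvec'],float)
    u,v,d=map(np.asarray,(u,v,d))
    p=np.stack([(u-cm['cx'])/f(cm)*d,(v-cm['cy'])/f(cm)*d,d],-1)
    return (p-t)@R
def onz(cm,u,v,z):
    a=world(cm,u,v,0.0*np.asarray(u,float));b=world(cm,u,v,1.0+0.0*np.asarray(u,float));k=(z-a[...,2])/(b-a)[...,2]
    return a+(b-a)*k[...,None]
E
python3 - <<'E'
from h import *
s=robot.read_state();print(s)
for n in('top','side','wrist'):
    cm=camera_model(n);print(n,cm)
    im,d=grab_frame(n);np.savez(f'{n}0.npz',im=im,d=d,**{k:np.array(v) for k,v in cm.items() if not isinstance(v,str)})
    save(n+'0.png',im,None,1.4)
E
```

```text
{'time_s': 0.0, 'joint_positions': array([ 1.05040617,  0.43520507,  0.02496562,  1.57412452, -0.01162601,
        1.13399627, -0.07511362]), 'qvel': array([ 0.00095929,  0.0007563 , -0.00016876,  0.00110854, -0.00114436,
        0.0002775 , -0.00133155]), 'joint_torque': array([-1.12582176e-03, -6.67827559e+01,  9.84255038e-01, -3.14455533e+01,
       -6.05967036e-02,  4.27503360e-02,  1.67203784e-04]), 'eef_pos': array([ 253.31336904, -570.74264236,  200.04543833]), 'ee_rot': array([-3.07183314e+00, -6.51049176e-01,  6.95446292e-04]), 'wrist_force': array([-0.1862858 ,  0.31656262, -0.08900954]), 'torque': array([-0.00571881, -0.1297864 , -0.01279106]), 'opening': 0.9994064925643098}
top {'vertical_fov': 56.86116042728337, 'cx': 283.4600586878992, 'cy': 212.0395487993195, 'rvec': array([ 2.17446329, -2.1097802 ,  0.20080104]), 'tvec': array([  65.45962941,  539.17274257, 1211.65700099])}
side {'vertical_fov': 44.39773580543716, 'cx': 274.32149493692765, 'cy': 201.76568353715865, 'rvec': array([ 0.57449438, -2.65742678,  1.2333179 ]), 'tvec': array([ 503.0751098 ,  151.62953036, 1422.25669236])}
wrist {'vertical_fov': 69.73084768803733, 'cx': 276.9041132555836, 'cy': 205.68142372175865, 'rvec': array([-2.42524041,  1.57720177,  0.22943681]), 'tvec': array([-625.93804087,  -35.72763209,  389.8663582 ])}
```

View pics/top0.png

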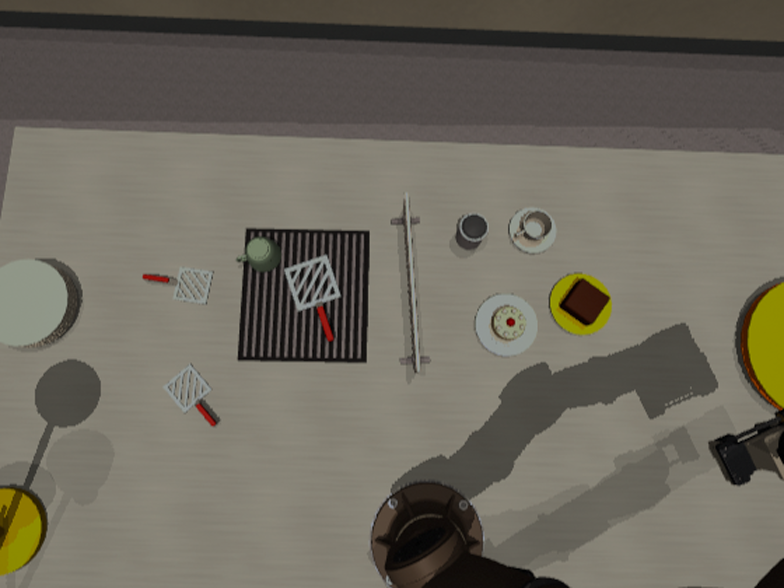

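View pics/side0.png

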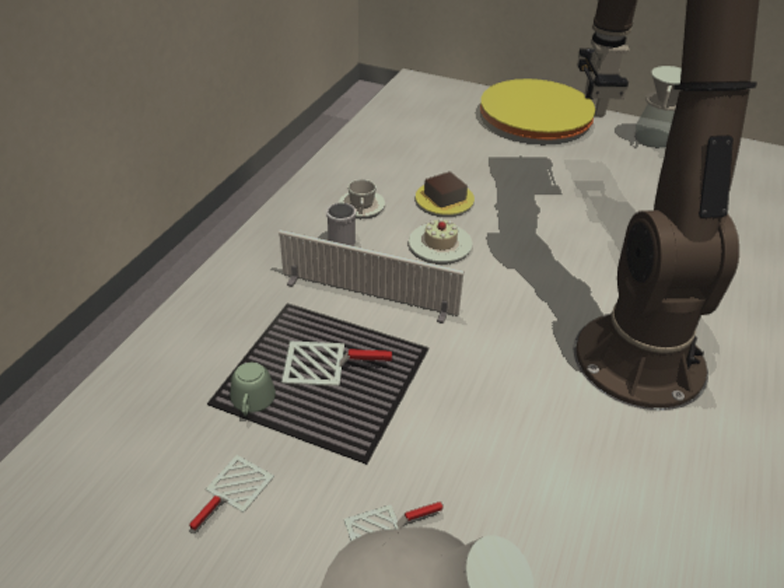

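View pics/wrist0.png

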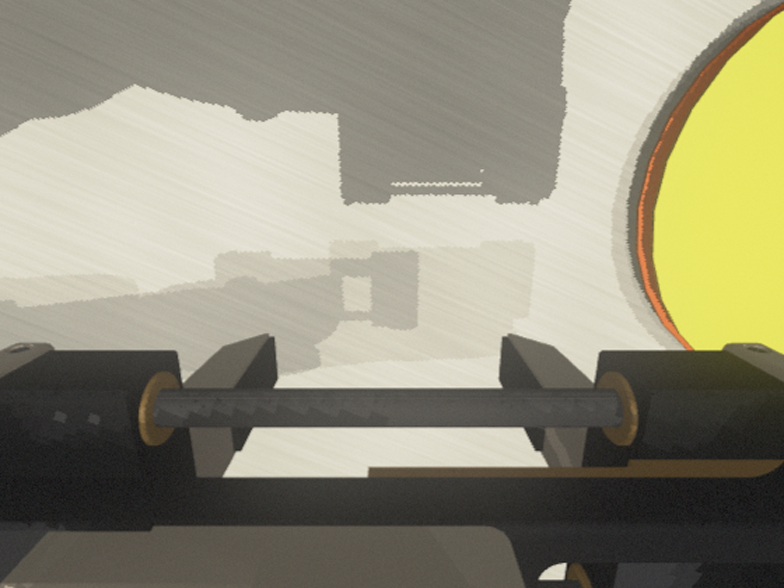

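The top view shows the stencil on the mat near (312,283), its red handle near (325,323), the guard near (412,285) and the cake near (584,301), all in the 1.4x picture. I'll enlarge these areas next.

```bash
python3 - <<'E'
from h import *
z=np.load('top0.npz');im=z['im']
save('t_st.png',im,(165,155,270,265),7)
save('t_ck.png',im,(330,130,450,260),6)
E
```

```text
(no output)
```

View pics/t_st.png

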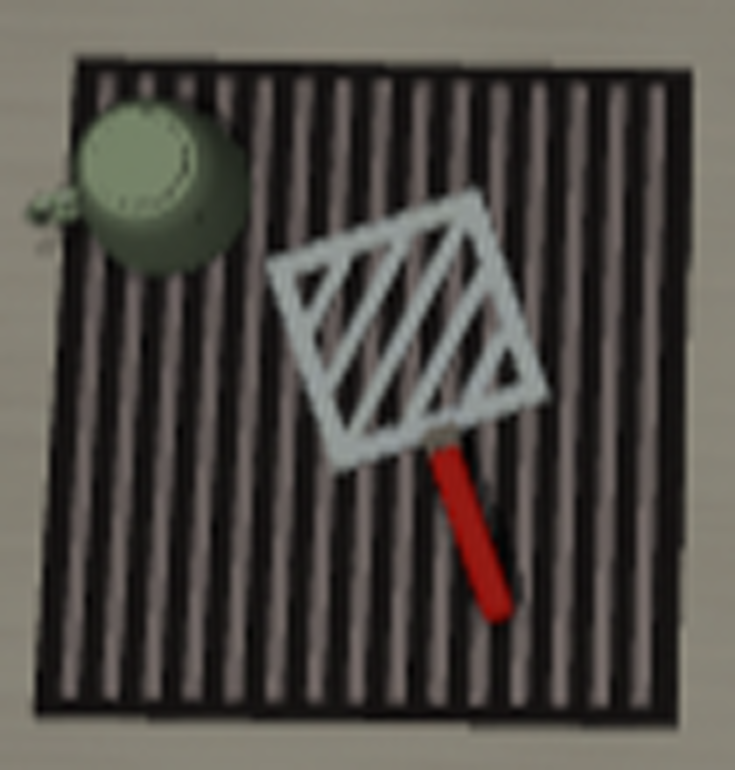

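View pics/t_ck.png

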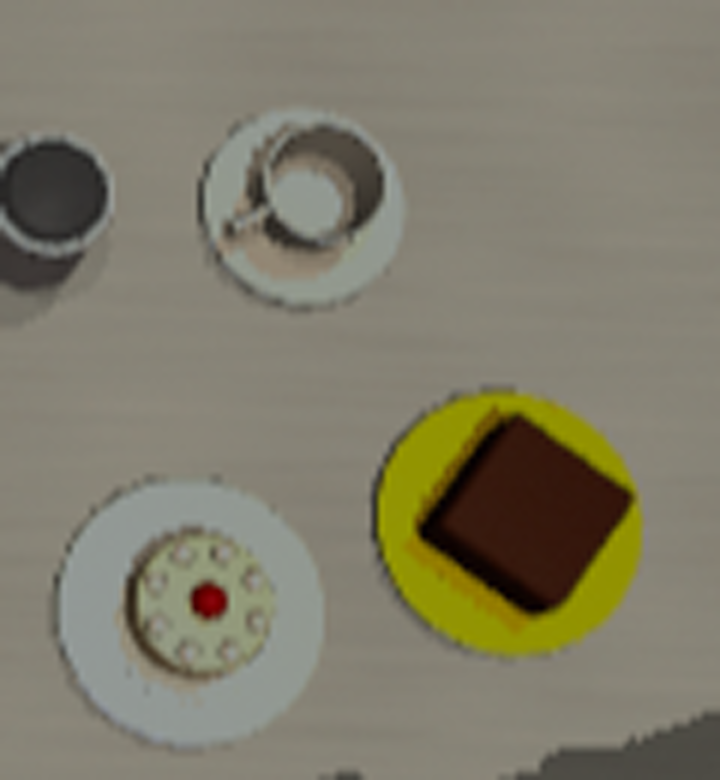

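The stencil's corners in the crop are (267,258), (477,190), (550,397) and (337,470). Its handle runs from (443,450) to (498,615). The cake's top face has corners near (515,412), (633,495), (555,605) and (440,520).

```bash
python3 - <<'E'
from h import *
z=np.load('top0.npz');im=z['im'];d=z['d'];cm={k:z[k] for k in('vertical_fov','cx','cy','rvec','tvec')}
o=-.5
def pt(c,o0,s,zz):
    c=np.array(c,float)/s+np.array(o0)-.5
    return onz(cm,c[:,0],c[:,1],zz)
st=pt([(267,258),(477,190),(550,397),(337,470)],(165,155),7,9.)
print(st.round(1),st.mean(0), np.linalg.norm(np.roll(st,-1,0)-st,axis=1))
h=pt([(443,450),(498,615)],(165,155),7,48.);print('handle',h)
v,u=np.mgrid[0:420,0:560]
W=world(cm,u,v,d)
def rect(m,n):
    P=W[m][:,:2].astype(np.float32);r=cv2.minAreaRect(P);print(n,m.sum(),r,'z',np.median(W[m][:,2]),P.mean(0))
b=im.astype(int)
box=lambda a,b_,c,e:(u>a)&(u<c)&(v>b_)&(v<e)
rect(box(200,180,250,225)&(b.min(2)>110)&(d>0),'stencil')
rect(box(200,180,250,250)&(b[...,0]>100)&(b[...,1]<60),'handle')
rect(box(390,190,445,240)&(abs(W[...,2]-56)<7),'cake')
ck=box(390,190,445,240)&(b[...,1]<70)&(b[...,0]<110);rect(ck,'dark')
g=box(280,130,310,270)&(W[...,2]>105);rect(g,'guard')
rect(box(385,190,445,245)&(b[...,1]>100)&(b[...,2]<50),'plate')
for n,bb in(('cup',(170,160,205,200)),('shaker',(320,145,352,185)),('cherry',(335,205,390,260)),('scup',(360,145,400,185))):
    m=box(*bb)&(W[...,2]>25); rect(m,n)
print(W[95:300:20,295].round(0))
E
```

```text
[[604.5 353.5   9. ]
 [641.3 255.1   9. ]
 [541.5 215.5   9. ]
 [503.3 314.2   9. ]] [572.64323828 284.55768563   9.        ] [105.04456671 107.37580929 105.82010437 108.5593789 ]
handle [[508.6914467  259.8186001   48.        ]
 [433.78808541 230.9644182   48.        ]]
stencil 591 ((573.05322265625, 285.46124267578125), (109.9396743774414, 107.64213562011719), 21.490020751953125) z 7.935577897748252 [572.8395 284.3916]
handle 110 ((472.00732421875, 246.30934143066406), (83.0207748413086, 13.383397102355957), 20.98241424560547) z 42.85799714570412 [471.17188 245.63397]
cake 594 ((539.3027954101562, -356.28570556640625), (80.2965087890625, 79.95146179199219), 54.710899353027344) z 55.27208906269411 [ 538.7155  -355.52554]
dark 718 ((470.0773620605469, -148.53366088867188), (107.67146301269531, 568.4307861328125), 19.29363250732422) z 54.643235788952175 [ 538.5312  -349.03638]
guard 453 ((542.0731201171875, 52.059356689453125), (70.57181549072266, 436.7827453613281), 86.02908325195312) z 117.82497498395207 [550.968    52.45647]
plate 734 ((423.4700927734375, -178.2203369140625), (147.
[... 237 characters left out ...]
 393.0143]
shaker 435 ((521.9086303710938, -14.859146118164062), (65.99744415283203, 450.9393615722656), 67.1396255493164) z 92.09467409570138 [684.02606 -82.03614]
cherry 456 ((401.02569580078125, -63.12109375), (74.07805633544922, 355.2569885253906), 35.977081298828125) z 48.25908514239265 [ 479.88617 -170.47673]
scup 219 ((546.11376953125, -71.21231079101562), (67.40953063964844, 555.5689086914062), 44.73781967163086) z 47.35176619436851 [ 709.6627  -235.41881]
[[1345.   22. -761.]
 [ 892.   50.   -3.]
 [ 816.   49.    4.]
 [ 746.   47.   -2.]
 [ 675.   45.   -3.]
 [ 579.   49.  115.]
 [ 516.   48.  118.]
 [ 456.   46.  114.]
 [ 401.   39.   12.]
 [ 337.   37.    2.]
 [ 273.   36.   -2.]]
```

Emit:
play_rows(gripper=[9.18,9.18,9.18,9.18,9.18,9.18,9.18,9.18,9.18,9.18], travel=[[0,0,0],[2.3,-3.0,0],[2.3,-3.0,0],[2.3,-3.0,0],[2.3,-3.0,0],[2.3,-3.0,0],[2.3,-3.0,0],[2.3,-3.0,0],[2.3,-3.0,0],[2.3,-3.0,0]], turn=[0.047,0,0,0,0,0,0,0,0,0])

```text
time_s: 0.98
eef_pos: [348.6, -242.8, 200.8]
ee_rot: [3.088, 0.579, -0.0]
wrist_force: [1.2, 0.1, 0.2]
opening: 0.998
```

Emit:
play_rows(gripper=[9.18,9.18,9.18,9.18,9.18,9.18,9.18,9.18,9.18,9.18], travel=[[2.2,-2.9,0],[2.2,-2.9,0],[2.2,-2.9,0],[2.2,-2.9,0],[2.2,-2.9,0],[2.2,-2.9,0],[2.2,-2.9,0],[2.2,-2.9,0],[2.2,-2.9,0],[2.2,-2.9,0]], turn=[0,0,0,0,0,0,0,0,0,0])

```text
time_s: 1.82
eef_pos: [448.7, 107.1, 200.8]
ee_rot: [3.088, 0.578, 0.0]
wrist_force: [1.9, -1.1, -0.4]
opening: 0.999
```

Emit:
play_rows(gripper=[9.18,9.18,9.18,9.18,9.18,9.18,9.18,9.18,9.18,9.18], travel=[[2.2,-2.9,0],[2.2,-2.9,0],[2.2,-2.9,0],[1.5,-1.9,0],[1.0,-1.2,0],[0,0,0],[0,0,0],[0,0,0],[0,0,0],[0,0,0]], turn=[0,0,0,0,0,0,0,0,0,0])

```text
time_s: 2.65
eef_pos: [490.8, 247.0, 200.9]
ee_rot: [3.088, 0.576, 0.0]
wrist_force: [-0.7, 0.3, -0.2]
opening: 0.997
```

```bash
python3 - <<'E'
from h import *
s=robot.read_state();print(s['time_s'],s['eef_pos'],s['ee_rot'],s['joint_positions'])
cm=camera_model('wrist');im,d=grab_frame('wrist');np.savez('w1.npz',im=im,d=d,**{k:np.array(v) for k,v in cm.items() if not isinstance(v,str)})
save('w1.png',im,None,1.4)
v,u=np.mgrid[0:420,0:560];W=world(cm,u,v,d);b=im.astype(int)
m=(b[...,0]>100)&(b[...,1]<60)&(b[...,2]<60)&(d>0)&(abs(W[...,2]-44)<5)
print(m.sum(),cv2.minAreaRect(W[m][:,:2].astype(np.float32)),np.median(W[m][:,2]))
m=(b.min(2)>100)&(d>0)&(abs(W[...,2]-9)<4)&(abs(W[...,0]-573)<85)&(abs(W[...,1]-285)<85)
print(m.sum(),cv2.minAreaRect(W[m][:,:2].astype(np.float32)),np.median(W[m][:,2]))
E
```

```text
2.65 [490.83531634 246.9581015  200.90634445] [3.08751822e+00 5.76298805e-01 8.85624835e-05] [-0.18305979  0.36316849 -0.50656011  1.72653716  0.19516675  1.10229967
 -1.95233799]
1 ((465.64019775390625, 233.85629272460938), (0.0, 0.0), 0.0) 40.663284799230034
9032 ((572.951904296875, 281.83538818359375), (171.04122924804688, 159.92408752441406), 0.5436471700668335) 7.316887873879662
```

View pics/w1.png

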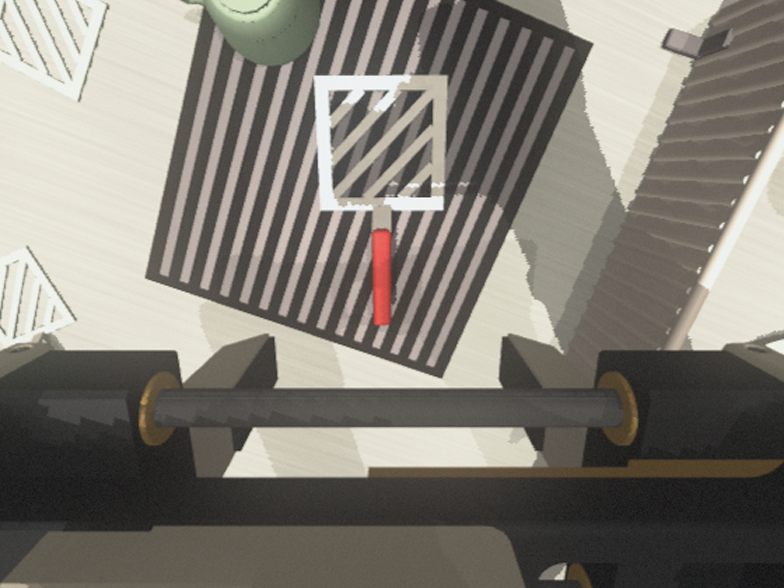

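The wrist view shows the stencil with corners at (315,76), (447,76), (443,210) and (321,211), and its handle running from (381,231) to (381,324). It is nearly aligned with the jaws.

```bash
python3 - <<'E'
from h import *
z=np.load('w1.npz');im=z['im'];d=z['d'];cm={k:z[k] for k in('vertical_fov','cx','cy','rvec','tvec')}
c=np.array([(315,76),(447,76),(443,210),(321,211)])/1.4-.3
st=onz(cm,c[:,0],c[:,1],9.);print(st.round(1),st.mean(0), np.linalg.norm(np.roll(st,-1,0)-st,axis=1))
e=[st[0]-st[3],st[1]-st[2]];print(np.degrees([np.arctan2(x[1],x[0]) for x in e]))
v,u=np.mgrid[0:420,0:560];W=world(cm,u,v,d);b=im.astype(int)
m=(b[...,0]>120)&(b[...,1]<110)&(b[...,2]<110)&(d>0)&(v>160)&(v<235)
print(m.sum(),cv2.minAreaRect(W[m][:,:2].astype(np.float32)),np.percentile(W[m][:,2],[5,50,95]))
m&=abs(W[...,2]-44)<4;print(cv2.minAreaRect(W[m][:,:2].astype(np.float32)))
s=robot.read_state();R=cv2.Rodrigues(np.array(s['ee_rot']))[0];print(np.degrees(np.arctan2(R[1,0],R[0,0])),s['eef_pos'])
E
```

```text
[[604.5 352.1   9. ]
 [642.9 252.8   9. ]
 [543.5 213.6   9. ]
 [504.  313.3   9. ]] [573.74145056 282.93091929   9.        ] [106.48812399 106.86854469 107.20327956 107.70992021]
[21.12432979 21.50588518]
891 ((466.51873779296875, 242.50633239746094), (98.65512084960938, 18.425296783447266), 21.24276351928711) [40.19466742 42.75619857 44.17655896]
((474.09442138671875, 244.91465759277344), (81.77864074707031, 14.516083717346191), 21.186172485351562)
21.156603994401085 [490.84901233 247.1718453  200.96930473]
```

Emit:
play_rows(gripper=[9.18,9.18,9.18,9.18,9.18,9.18,9.18,9.18,9.18,9.18], travel=[[0.2,-0.4,2.0],[0,0,3.0],[0,0,3.0],[0,0,3.0],[0,0,2.0],[0,0,1.5],[0,0,0.5],[0,0,0],[0,0,0],[0,0,0]], turn=[0,0,0,0,0,0,0,0,0,0])

```text
time_s: 3.53
eef_pos: [492.0, 253.2, 52.1]
ee_rot: [-3.087, -0.578, -0.003]
wrist_force: [-0.3, -0.3, 0.3]
opening: 1.004
```

```bash
python3 - <<'E'
from h import *
s=robot.read_state();print(s['time_s'],s['eef_pos'])
im,d=grab_frame('wrist');save('w2.png',im,None,1.4)
im,d=grab_frame('side');save('s2.png',im,(150,190,330,330),4)
E
```

```text
3.5333 [491.9918967  253.21254379  52.10835979]
```

View pics/w2.png

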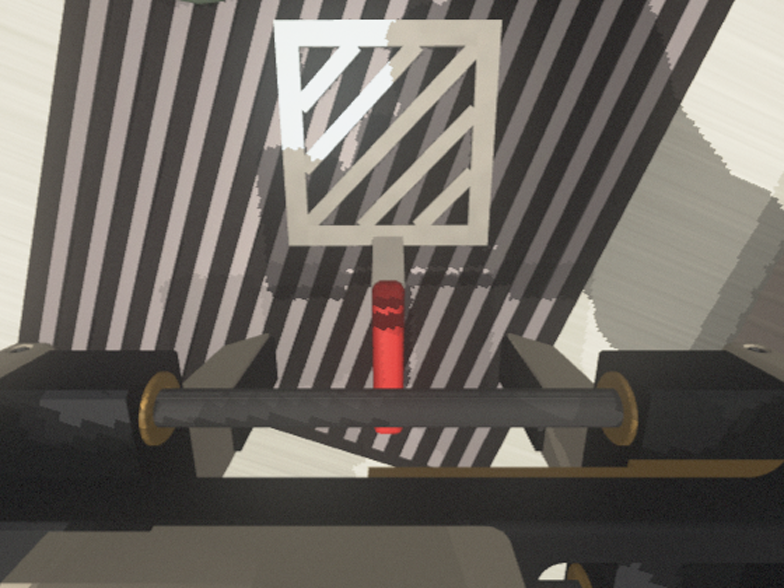

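View pics/s2.png

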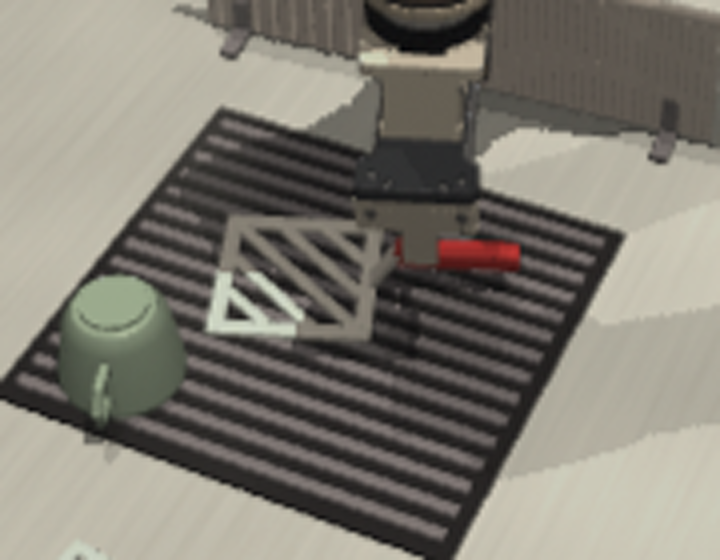

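The handle sits midway between the fingers (column 388), so I'll descend 33 mm and close.

Emit:
play_rows(gripper=[9.18,9.18,9.18,9.18,9.18,9.18,6,3,1,0], travel=[[0,0,1.0],[0,0,1.0],[0,0,0.8],[0,0,0.5],[0,0,0],[0,0,0],[0,0,0],[0,0,0],[0,0,0],[0,0,0]], turn=[0,0,0,0,0,0,0,0,0,0])

```text
time_s: 4.47
eef_pos: [491.4, 252.9, 18.1]
ee_rot: [-3.088, -0.579, -0.001]
wrist_force: [-0.1, -0.9, -0.0]
opening: 0.76
```

Emit:
play_rows(gripper=[0,0,0,0,0,0,0,0,0,0], travel=[[0,0,0],[0,0,0],[0,0,0],[0,0,0],[0,0,0],[0,0,0],[0,0,0],[0,0,0],[0,0,0],[0,0,0]], turn=[0,0,0,0,0,0,0,0,0,0])

```text
time_s: 5.3
eef_pos: [491.3, 252.9, 17.9]
ee_rot: [-3.088, -0.579, -0.0]
wrist_force: [-0.3, 0.2, 1.4]
opening: 0.038
```

The opening is only 3.5 mm where the handle is 16 mm wide, so I'll look.

```bash
python3 - <<'E'
from h import *
s=robot.read_state();print(s['time_s'],s['eef_pos'],s['opening'],s['wrist_force'])
im,d=grab_frame('wrist');save('w3.png',im,None,1.4)
im,d=grab_frame('side');save('s3.png',im,(190,220,310,310),6)
print(robot.read_state()['opening'])
E
```

```text
5.3 [491.28087593 252.88376498  17.93774994] 0.037630069310987516 [-0.33929337  0.18049188  1.35177298]
0.0074157136907306645
```

View pics/w3.png

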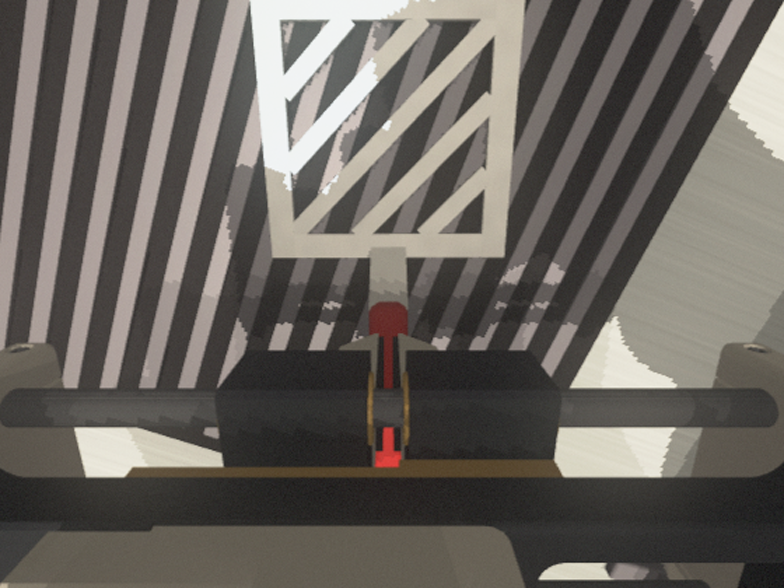

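View pics/s3.png

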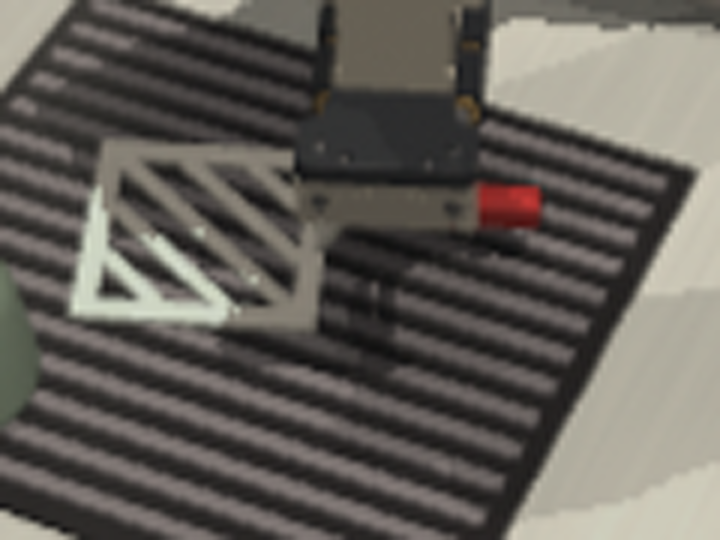

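```bash
python3 - <<'E'
from h import *
cm=camera_model('wrist')
im,d=grab_frame('wrist');save('w4.png',im,(220,200,340,345),5)
W=world(cm,*np.meshgrid(np.arange(560),np.arange(420)),d)
for v in range(215,345,5): print(v,[tuple(W[v,u].round(0).astype(int)) for u in (266,272,277,282,288)])
E
```

```text
215 [(np.int64(510), np.int64(265), np.int64(36)), (np.int64(511), np.int64(262), np.int64(36)), (np.int64(512), np.int64(259), np.int64(36)), (np.int64(513), np.int64(257), np.int64(37)), (np.int64(515), np.int64(253), np.int64(37))]
220 [(np.int64(508), np.int64(264), np.int64(40)), (np.int64(511), np.int64(261), np.int64(43)), (np.int64(511), np.int64(259), np.int64(42)), (np.int64(512), np.int64(256), np.int64(41)), (np.int64(513), np.int64(253), np.int64(41))]
225 [(np.int64(506), np.int64(263), np.int64(42)), (np.int64(508), np.int64(260), np.int64(43)), (np.int64(509), np.int64(258), np.int64(43)), (np.int64(510), np.int64(255), np.int64(44)), (np.int64(511), np.int64(252), np.int64(42))]
230 [(np.int64(503), np.int64(262), np.int64(42)), (np.int64(505), np.int64(259), np.int64(43)), (np.int64(506), np.int64(257), np.int64(43)), (np.int64(507), np.int64(254), np.int64(44)), (np.int64(508), np.int64(251), np.int64(42))]
235 [(np.int64(500), np.int64(261), np.int64(41)), (np.int64(503), np.int64(258), np.int64(44)), (np.int64(503), np.int64(256), np.int64(42)), (np.int64(504), n
[... 4370 characters left out ...]
1), np.int64(262), np.int64(133)), (np.int64(442), np.int64(235), np.int64(42)), (np.int64(443), np.int64(232), np.int64(42)), (np.int64(513), np.int64(258), np.int64(134)), (np.int64(513), np.int64(256), np.int64(133))]
335 [(np.int64(511), np.int64(262), np.int64(135)), (np.int64(511), np.int64(260), np.int64(135)), (np.int64(512), np.int64(259), np.int64(135)), (np.int64(512), np.int64(258), np.int64(135)), (np.int64(513), np.int64(256), np.int64(135))]
340 [(np.int64(512), np.int64(262), np.int64(138)), (np.int64(512), np.int64(260), np.int64(138)), (np.int64(511), np.int64(259), np.int64(136)), (np.int64(513), np.int64(258), np.int64(138)), (np.int64(514), np.int64(257), np.int64(138))]
```

View pics/w4.png

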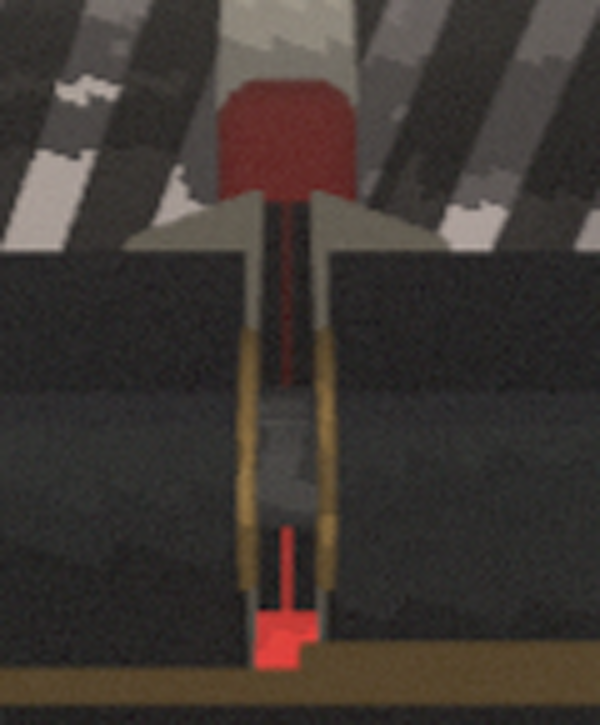

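```bash
python3 - <<'E'
from h import *
cm=camera_model('side');im,d=grab_frame('side')
W=world(cm,*np.meshgrid(np.arange(560),np.arange(420)),d)
for u in (245,255,262,275,277):
  print(u,[(v,W[v,u].round(0).astype(int).tolist(),im[v,u].tolist()) for v in range(246,264,2)])
s=robot.read_state();print(s['time_s'],s['eef_pos'],s['opening'],s['wrist_force'],s['torque'])
E
```

```text
245 [(246, [478, 344, 153], [54, 54, 54]), (248, [475, 348, 151], [34, 35, 36]), (250, [477, 346, 142], [51, 48, 45]), (252, [480, 340, 128], [87, 82, 73]), (254, [480, 341, 122], [86, 81, 72]), (256, [482, 337, 111], [86, 81, 72]), (258, [518, 268, 21], [92, 89, 81]), (260, [521, 263, 7], [66, 62, 59]), (262, [518, 268, 5], [28, 27, 27])]
255 [(246, [457, 332, 151], [51, 51, 51]), (248, [454, 338, 151], [39, 39, 39]), (250, [453, 339, 146], [26, 27, 27]), (252, [455, 337, 136], [87, 82, 73]), (254, [456, 333, 125], [86, 81, 71]), (256, [457, 332, 116], [85, 81, 71]), (258, [499, 246, 8], [58, 55, 52]), (260, [497, 250, 5], [23, 23, 23]), (262, [492, 260, 9], [39, 36, 35])]
262 [(246, [441, 327, 153], [43, 43, 43]), (248, [439, 332, 152], [42, 42, 42]), (250, [439, 332, 145], [26, 26, 26]), (252, [440, 329, 135], [82, 77, 69]), (254, [442, 325, 123], [86, 81, 72]), (256, [442, 324, 116], [85, 80, 71]), (258, [484, 232, 1], [54, 51, 47]), (260, [481, 240, 2], [48, 45, 44]), (262, [476, 250, 6], [35, 34, 32])]
275 [(246, [470, 177, 3], [46, 43, 42]), (248, [465, 188, 8], [92, 86, 85]), (250, [463, 192, 4], [44, 32, 31]), (252, [445, 236, 46], [172, 50, 47]), (254, [443, 240, 43], [140, 43, 40]), (256, [443, 240, 35], [85, 26, 25]), (258, [450, 221, 6], [78, 65, 64]), (260, [448, 227, 4], [37, 35, 35]), (262, [444, 235, 6], [18, 17, 17])]
277 [(246, [464, 177, 6], [33, 32, 30]), (248, [461, 183, 5], [94, 88, 86]), (250, [458, 190, 5], [54, 44, 43]), (252, [441, 233, 44], [173, 51, 48]), (254, [437, 240, 46], [164, 50, 47]), (256, [438, 239, 36], [90, 29, 27]), (258, [445, 220, 8], [94, 75, 74]), (260, [442, 226, 7], [69, 65, 63]), (262, [441, 229, 2], [32, 30, 29])]
5.5 [491.30216809 252.90150519  17.89992943] 0.00875146434292274 [ 1.25468198 -0.30234342  2.34478342] [-0.00264374 -0.02560159  0.02483318]
```

```bash
python3 - <<'E'
from h import *
z=np.load('w1.npz');im=z['im'];d=z['d'];cm={k:z[k] for k in('vertical_fov','cx','cy','rvec','tvec')}
save('w1f.png',im,(120,225,430,345),2.5)
W=world(cm,*np.meshgrid(np.arange(560),np.arange(420)),d)
c,s=np.cos(np.radians(21.16)),np.sin(np.radians(21.16))
R=np.array([[c,s,0],[s,-c,0],[0,0,-1]])
T=(W-np.array([490.8,247.1,201]))@R.T
for v in range(236,330,6): print(v,[T[v,u].round(0).astype(int).tolist() for u in (130,145,160,170,180,190,194)])
E
```

```text
236 [[-81, -199, 202], [-81, -179, 203], [-81, -159, 202], [-81, -145, 203], [-81, -131, 201], [-81, -117, 202], [-81, -112, 203]]
242 [[-90, -201, 203], [-90, -180, 202], [-90, -160, 202], [-90, -146, 203], [10, -51, -31], [9, -47, -27], [9, -44, -28]]
248 [[-99, -202, 202], [-99, -181, 202], [11, -59, -40], [11, -54, -39], [11, -48, -40], [9, -44, -35], [6, -44, -28]]
254 [[-108, -203, 202], [-108, -182, 202], [10, -56, -46], [11, -51, -47], [10, -46, -46], [6, -44, -38], [3, -44, -30]]
260 [[-117, -204, 202], [11, -61, -53], [11, -54, -53], [10, -49, -52], [9, -45, -49], [3, -44, -38], [-1, -44, -30]]
266 [[-126, -206, 202], [10, -59, -58], [10, -52, -57], [11, -47, -60], [8, -44, -53], [-1, -45, -37], [-4, -44, -31]]
272 [[-136, -207, 202], [10, -56, -64], [11, -49, -64], [9, -46, -62], [6, -44, -55], [-3, -44, -40], [-7, -44, -32]]
278 [[30, -42, -104], [30, -38, -103], [30, -33, -103], [30, -30, -103], [30, -27, -103], [30, -24, -103], [30, -23, -104]]
284 [[30, -40, -107], [30, -36, -106], [31, -31, -107], [30, -29, -107], [30, -26, -106], [30, -23, -107], [30, -22, -106]]
290
[... 171 characters left out ...]
109], [27, -28, -109], [27, -26, -108], [27, -23, -108], [27, -22, -108]]
302 [[24, -41, -107], [25, -36, -108], [25, -32, -107], [25, -29, -108], [25, -26, -108], [25, -23, -108], [26, -22, -109]]
308 [[15, -47, -96], [9, -47, -88], [-1, -47, -74], [-3, -44, -71], [-196, -142, 203], [-194, -126, 201], [-196, -121, 202]]
314 [[14, -46, -99], [7, -47, -88], [-2, -46, -77], [-6, -45, -71], [-205, -142, 202], [-205, -127, 201], [-205, -121, 201]]
320 [[12, -47, -98], [5, -47, -89], [-5, -47, -77], [-9, -45, -72], [-216, -143, 202], [-216, -128, 202], [-216, -122, 202]]
326 [[10, -46, -99], [2, -47, -89], [-7, -46, -78], [-226, -159, 201], [-226, -144, 201], [-228, -130, 203], [-227, -123, 202]]
```

View pics/w1f.png

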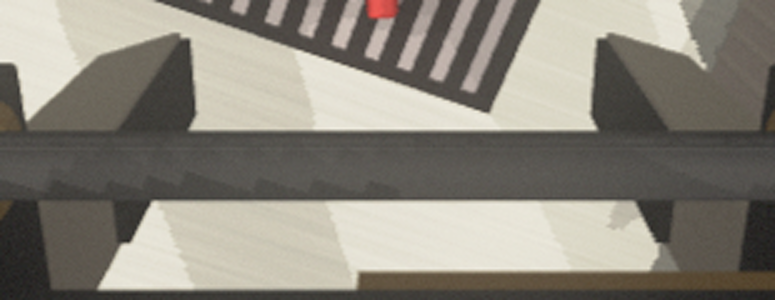

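The wrist depth puts the real fingertips about 27 mm above the reported TCP. The side view agrees about the gripper body, and the fingers shut just above the handle without holding it. I'll go up a little, open, then descend further in small steps while watching the force.

Emit:
play_rows(gripper=[9.18,9.18,9.18,9.18,9.18,9.18,9.18,9.18,9.18,9.18], travel=[[0,0,-1.0],[0,0,0],[0,0,0],[0,0,0],[0,0,0],[0,0,0],[0,0,0],[0,0,0],[0,0,0],[0,0,0]], turn=[0,0,0,0,0,0,0,0,0,0])

```text
time_s: 6.33
eef_pos: [491.1, 252.8, 27.8]
ee_rot: [3.088, 0.579, -0.0]
wrist_force: [0.5, 0.5, 0.6]
opening: 0.68
```

Emit:
play_rows(gripper=[9.18,9.18,9.18,9.18,9.18,9.18,9.18,9.18,9.18,9.18], travel=[[0,0,0],[0,0,0],[0,0,0.5],[0,0,0.5],[0,0,0.5],[0,0,0.5],[0,0,0.5],[0,0,0],[0,0,0],[0,0,0]], turn=[0,0,0,0,0,0,0,0,0,0])

```text
time_s: 7.17
eef_pos: [491.2, 252.9, 2.8]
ee_rot: [-3.088, -0.579, 0.0]
wrist_force: [0.0, 0.2, 0.1]
opening: 1.002
```

```bash
python3 - <<'E'
from h import *
s=robot.read_state();print(s['time_s'],s['eef_pos'],s['opening'],s['wrist_force'])
cm=camera_model('wrist');im,d=grab_frame('wrist');save('w5.png',im,None,1.4)
W=world(cm,*np.meshgrid(np.arange(560),np.arange(420)),d)
for v in (236,239,242,245,248,254): print(v,[W[v,u].round(0).astype(int).tolist() for u in (180,185,190,194,196,198,270,277)])
E
```

```text
7.1667 [491.19316647 252.88442722   2.80752822] 1.0023651712793518 [0.02529814 0.24366849 0.05064327]
236 [[471, 310, 4], [471, 308, 3], [473, 305, 3], [475, 302, 5], [475, 301, 5], [475, 300, 4], [507, 261, 42], [508, 258, 43]]
239 [[469, 310, 4], [483, 303, 30], [484, 300, 30], [473, 301, 5], [473, 300, 5], [473, 299, 5], [506, 260, 43], [507, 257, 43]]
242 [[483, 304, 35], [484, 302, 34], [483, 300, 31], [483, 298, 30], [471, 299, 5], [472, 298, 6], [504, 260, 42], [505, 256, 42]]
245 [[483, 303, 38], [485, 300, 39], [484, 299, 35], [481, 297, 30], [469, 299, 5], [470, 298, 5], [503, 259, 44], [504, 256, 43]]
248 [[484, 302, 43], [483, 300, 40], [484, 298, 39], [481, 296, 32], [467, 298, 5], [468, 297, 5], [501, 259, 44], [502, 255, 44]]
254 [[484, 300, 48], [483, 298, 46], [481, 296, 40], [477, 295, 32], [476, 295, 29], [464, 296, 6], [498, 257, 43], [499, 254, 43]]
```

View pics/w5.png

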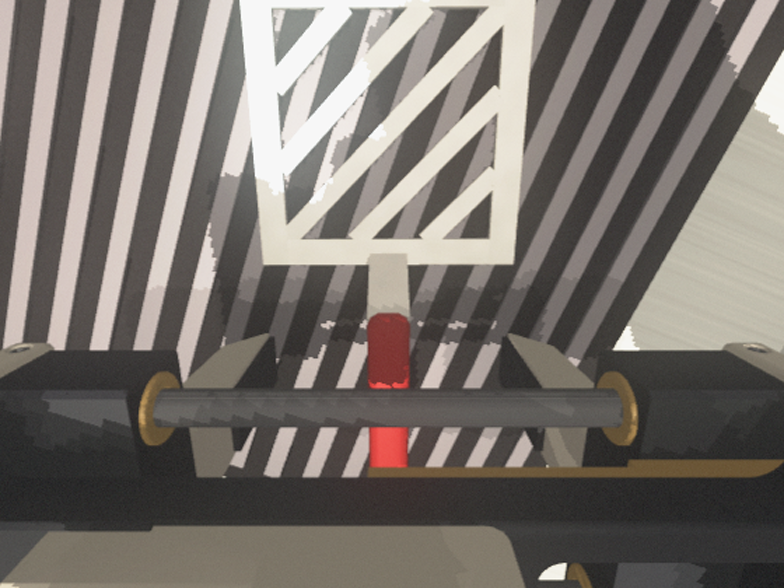

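The tips are at about z=29 mm, so I'll go 11 mm lower and close.

Emit:
play_rows(gripper=[9.18,9.18,9.18,9.18,6,4,2,0,0,0], travel=[[0,0,0.4],[0,0,0.4],[0,0,0.3],[0,0,0],[0,0,0],[0,0,0],[0,0,0],[0,0,0],[0,0,0],[0,0,0]], turn=[0,0,0,0,0,0,0,0,0,0])

```text
time_s: 8.05
eef_pos: [491.2, 252.8, -8.1]
ee_rot: [3.088, 0.579, 0.0]
wrist_force: [-0.1, -0.2, -0.7]
opening: 0.614
```

Emit:
play_rows(gripper=[0,0,0,0,0,0,0,0,0,0], travel=[[0,0,0],[0,0,0],[0,0,0],[0,0,0],[0,0,0],[0,0,0],[0,0,0],[0,0,0],[0,0,0],[0,0,0]], turn=[0,0,0,0,0,0,0,0,0,0])

```text
time_s: 8.88
eef_pos: [491.2, 252.8, -8.2]
ee_rot: [3.088, 0.579, -0.0]
wrist_force: [-0.5, -0.7, 0.1]
opening: 0.174
```

The opening of 0.174 is 16 mm, so the handle is gripped. Lifting now.

Emit:
play_rows(gripper=[0,0,0,0,0,0,0,0,0,0], travel=[[0,0,-0.4],[0,0,-0.8],[0,0,-1.2],[0,0,-1.6],[0,0,-2.0],[0,0,-2.0],[0,0,-2.0],[0,0,-2.0],[0,0,-2.0],[0,0,-2.0]], turn=[0,0,0,0,0,0,0,0,0,0])

```text
time_s: 9.72
eef_pos: [490.9, 252.8, 154.1]
ee_rot: [-3.087, -0.579, -0.001]
wrist_force: [0.3, -0.1, -1.2]
opening: 0.175
```

Emit:
play_rows(gripper=[0,0,0,0,0,0,0,0,0,0], travel=[[0,0,-1.5],[0,0,-0.8],[0,0,-0.2],[0,0,0],[0,0,0],[0,0,0],[0,0,0],[0,0,0],[0,0,0],[0,0,0]], turn=[0,0,0,0,0,0,0,0,0,0])

```text
time_s: 10.55
eef_pos: [491.1, 252.7, 176.5]
ee_rot: [3.088, 0.579, -0.001]
wrist_force: [-0.1, -0.2, -0.8]
opening: 0.17
```

```bash
python3 - <<'E'
from h import *
s=robot.read_state();print(s['time_s'],s['eef_pos'],s['opening'],s['wrist_force'])
cm=camera_model('wrist');im,d=grab_frame('wrist');save('w6.png',im,None,1.4)
np.savez('w6.npz',im=im,d=d,**{k:np.array(v) for k,v in cm.items() if not isinstance(v,str)})
im,d=grab_frame('side');save('s6.png',im,(150,100,350,320),3)
z=np.load('top0.npz');im=z['im'];d=z['d'];cm={k:z[k] for k in('vertical_fov','cx','cy','rvec','tvec')}
W=world(cm,*np.meshgrid(np.arange(560),np.arange(420)),d)
m=np.zeros(d.shape,bool);m[130:270,284:302]=True;m&=(W[...,2]>108)&(W[...,2]<126);P=W[m];print(P.min(0),P.max(0),np.polyfit(P[:,0],P[:,1],1))
E
```

```text
10.55 [491.0663133  252.74265128 176.51411071] 0.16981504189495938 [-0.13577333 -0.24806443 -0.83186245]
[365.7033936   28.73855361 108.09798824] [762.16658565  72.24310397 124.21641526] [0.09103358 0.17749669]
```

View pics/w6.png

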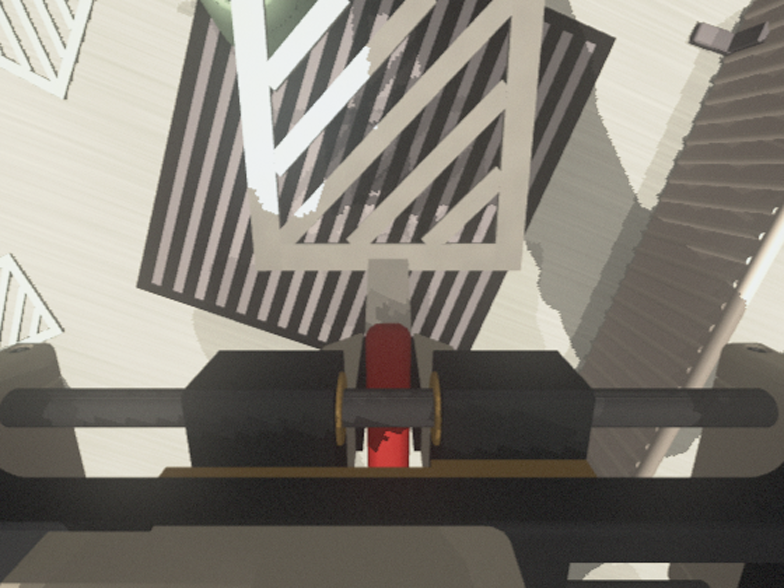

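View pics/s6.png

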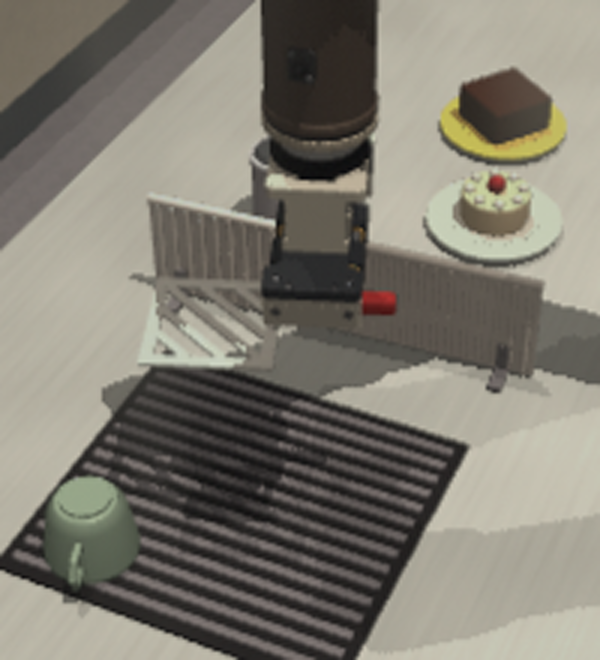

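The stencil is held and hangs below the fingers; the wrist view shows its near edge at row 270. I'll fit its plane for tilt and height.

```bash
cat > fit.py <<'E'
from h import *
def fit(cm,d,zc,tol=25,reg=(0,0,560,190),show=True):
    v,u=np.mgrid[0:420,0:560]
    W=world(cm,u,v,d);m=(d>0)&(abs(W[...,2]-zc)<tol)&(v>=reg[1])&(v<reg[3])&(u>=reg[0])&(u<reg[2])
    P=W[m]
    for _ in range(5):
        A=np.c_[P[:,:2],np.ones(len(P))];c=np.linalg.lstsq(A,P[:,2],rcond=None)[0];r=P[:,2]-A@c
        P=P[abs(r)<max(2.5*r.std(),1)] if r.std()>1 else P
    rect=cv2.minAreaRect(P[:,:2].astype(np.float32))
    print('n',len(P),'slope',c[:2].round(4),'res',r.std().round(2),'rect',rect,'mean',P.mean(0))
    return P,c
E
python3 - <<'E'
from fit import *
z=np.load('w6.npz');im=z['im'];d=z['d'];cm={k:z[k] for k in('vertical_fov','cx','cy','rvec','tvec')}
P,c=fit(cm,d,190)
print('z at plate centre',c@[573,284,1])
e=np.array([-.932,-.362]);print('slope toward handle',c[:2]@e,'lateral',c[:2]@[.362,-.932])
# edges: rows
b=im.astype(int)
E
```

```text
n 22147 slope [-0.0049 -0.0021] res 0.78 rect ((569.202392578125, 281.6180419921875), (94.1277847290039, 108.88763427734375), 21.32303237915039) mean [569.93183503 281.98773936 192.48374084]
z at plate centre 192.4643680886281
slope toward handle 0.005350249668075642 lateral 0.00022202948855613665
```

The stencil is level, with its underside at about 190 mm. Next it crosses the guard along -y with a soft start.

Emit:
play_rows(gripper=[0,0,0,0,0,0,0,0,0,0], travel=[[-0.36,0.93,0],[-0.72,1.86,0],[-1.09,2.8,0],[-1.16,2.98,0],[-1.16,2.98,0],[-1.16,2.98,0],[-1.16,2.98,0],[-1.16,2.98,0],[-1.16,2.98,0],[-1.16,2.98,0]], turn=[0,0,0,0,0,0,0,0,0,0])

```text
time_s: 11.48
eef_pos: [490.5, -33.4, 177.0]
ee_rot: [3.087, 0.578, 0.0]
wrist_force: [1.9, -0.5, -1.9]
opening: 0.17
```

Emit:
play_rows(gripper=[0,0,0,0,0,0,0,0,0,0], travel=[[-1.16,2.98,0],[-1.16,2.98,0],[-1.16,2.98,0],[-1.16,2.98,0],[-1.16,2.98,0],[-1.16,2.98,0],[-1.16,2.98,0],[-1.16,2.98,0],[-0.72,1.86,0],[-0.36,0.93,0]], turn=[0,0,0,0,0,0,0,0,0,0])

```text
time_s: 12.32
eef_pos: [489.3, -321.2, 176.6]
ee_rot: [3.088, 0.571, -0.002]
wrist_force: [-1.2, 0.5, -1.5]
opening: 0.171
```

Emit:
play_rows(gripper=[0,0,0,0,0,0,0,0,0,0], travel=[[0,0,0],[0,0,0],[0,0,0],[0,0,0],[0,0,0],[0,0,0],[0,0,0],[0,0,0],[0,0,0],[0,0,0]], turn=[-0.04,-0.07,-0.08,-0.08,-0.08,-0.08,-0.075,-0.05,-0.03,0])

```text
time_s: 13.15
eef_pos: [490.8, -316.0, 176.9]
ee_rot: [-2.788, -1.448, -0.0]
wrist_force: [0.0, 0.8, -1.3]
opening: 0.174
```

```bash
python3 - <<'E'
from h import *
s=robot.read_state();print(s['time_s'],s['eef_pos'],s['opening'],s['wrist_force'])
R=cv2.Rodrigues(np.array(s['ee_rot']))[0];print(np.degrees(np.arctan2(R[1,0],R[0,0])))
for n in('wrist','top'):
    cm=camera_model(n);im,d=grab_frame(n)
    np.savez(n+'7.npz',im=im,d=d,**{k:np.array(v) for k,v in cm.items() if not isinstance(v,str)})
    save(n+'7.png',im,None,1.4)
E
```

```text
13.15 [ 490.8043678  -316.00761928  176.86548578] 0.1737924854351027 [ 0.01076037  0.84719105 -1.27553433]
54.893607577814535
```

View pics/wrist7.png

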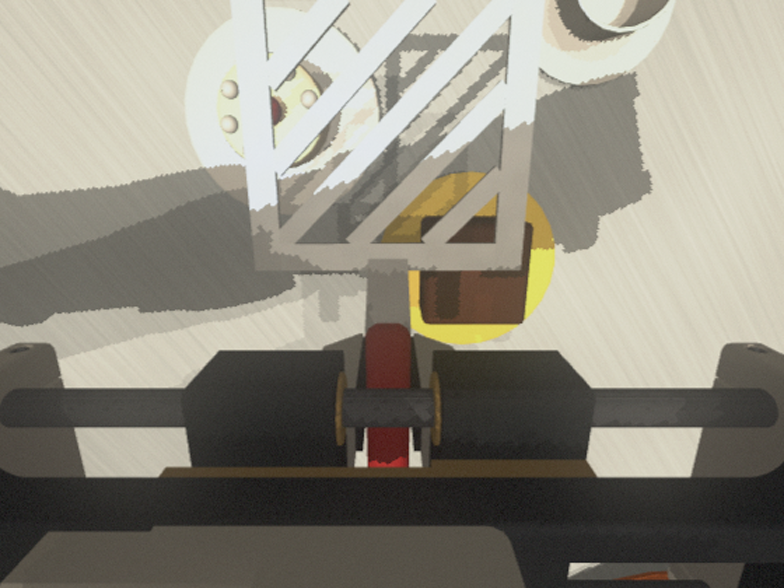

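View pics/top7.png

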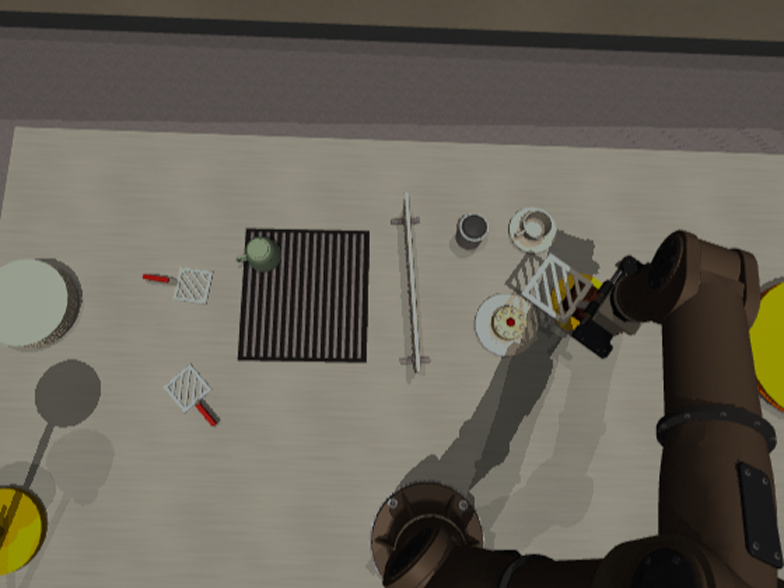

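The wrist view shows the cake top with corners at (420,323), (525,322) and (532,222), parallel to the stencil's sides. The top view shows the whole stencil near (556,288).

```bash
python3 - <<'E'
from fit import *
def ld(n):
    z=np.load(n);return z['im'],z['d'],{k:z[k] for k in('vertical_fov','cx','cy','rvec','tvec')}
im,d,cm=ld('wrist7.npz')
P,c=fit(cm,d,190)
c=np.array([(420,323),(525,322),(532,222)])/1.4-.3
k=onz(cm,c[:,0],c[:,1],56.);print(k.round(1),'ctr',(k[0]+k[2])/2,np.linalg.norm(np.diff(k,axis=0),axis=1),np.degrees(np.arctan2(*(k[2]-k[1])[1::-1])))
v,u=np.mgrid[0:420,0:560];W=world(cm,u,v,d)
m=(abs(W[...,2]-56)<5)&(im[...,1]<90)&(u>290)&(u<390)&(v>195)&(v<235);print('cake wrist',cv2.minAreaRect(W[m][:,:2].astype(np.float32)),np.median(W[m][:,2]))
im,d,cm=ld('top7.npz');W=world(cm,u,v,d)
m=(abs(W[...,2]-192)<12)&(u>365)&(u<428)&(v>175)&(v<235)&(im.min(2)>70)
print('st top',m.sum(),cv2.minAreaRect(W[m][:,:2].astype(np.float32)),np.median(W[m][:,2]))
save('t7.png',im,(360,170,440,260),8)
E
```

```text
n 22212 slope [-0.0028 -0.003 ] res 0.78 rect ((538.7853393554688, -248.852294921875), (94.36192321777344, 109.20128631591797), 54.78857421875) mean [ 539.20736733 -248.33690861  192.91456501]
[[ 487.4 -365.4   56. ]
 [ 553.9 -411.2   56. ]
 [ 596.4 -347.4   56. ]] ctr [ 541.90995703 -356.3869791    56.        ] [80.73302862 76.64643246] 56.37245041768277
cake wrist ((531.640380859375, -373.2939147949219), (39.378292083740234, 79.06232452392578), 54.86227035522461) 55.562477228955466
st top 793 ((539.464111328125, -242.68228149414062), (106.23509216308594, 110.65457153320312), 54.65144729614258) 192.77751031488813
```

View pics/t7.png

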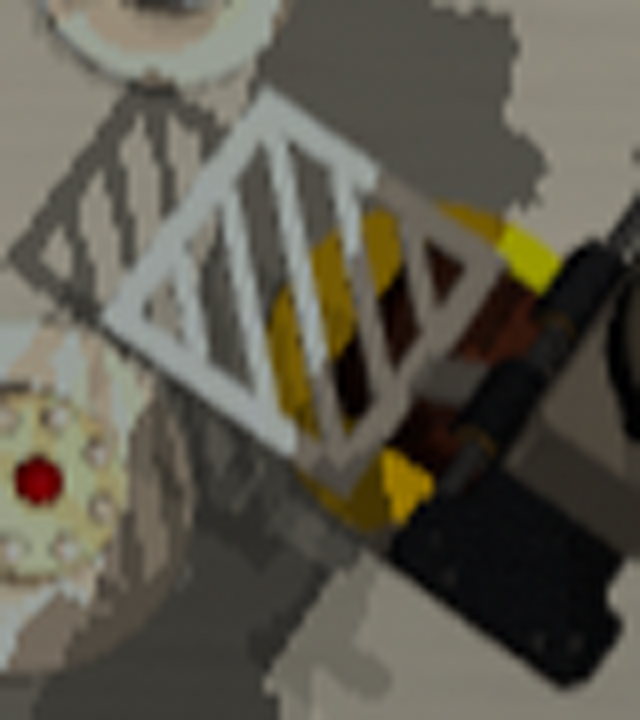

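The two cameras agree on the remaining shift, about (0, -113.5) mm in world axes, and the yaw already matches.

Emit:
play_rows(gripper=[0,0,0,0,0,0,0,0,0,0], travel=[[-0.6,0.42,0],[-1.2,0.85,0],[-1.8,1.27,0],[-1.8,1.27,0],[-1.8,1.27,0],[-1.2,0.85,0],[-0.6,0.42,0],[-0.27,0.2,0],[0,0,0],[0,0,0]], turn=[0,0,0,0,0,0,0,0,0,0])

```text
time_s: 14.08
eef_pos: [491.2, -429.4, 176.7]
ee_rot: [-2.789, -1.445, -0.001]
wrist_force: [-0.2, -0.6, -2.4]
opening: 0.17
```

Emit:
play_rows(gripper=[0,0,0,0,0,0,0,0,0,0], travel=[[0,0,0.5],[0,0,1],[0,0,1.3],[0,0,1.4],[0,0,1.4],[0,0,1.1],[0,0,0.7],[0,0,0.3],[0,0,0],[0,0,0]], turn=[0,0,0,0,0,0,0,0,0,0])

```text
time_s: 14.92
eef_pos: [491.4, -430.3, 100.2]
ee_rot: [2.789, 1.445, 0.001]
wrist_force: [-0.2, 0.1, -0.2]
opening: 0.174
```

```bash
cat > chk.py <<'E'
from fit import *
import sys
k=sys.argv[1];zc=float(sys.argv[2])
s=robot.read_state();print(s['time_s'],s['eef_pos'],s['opening'],s['wrist_force'])
v,u=np.mgrid[0:420,0:560]
for n in('wrist','top','side'):
    cm=camera_model(n);im,d=grab_frame(n)
    np.savez(n+k+'.npz',im=im,d=d,**{q:np.array(x) for q,x in cm.items() if not isinstance(x,str)})
    save(n+k+'.png',im,{'wrist':None,'top':(370,165,470,265),'side':(270,90,380,175)}[n],{'wrist':1.4,'top':6,'side':7}[n])
    if n=='wrist': fit(cm,d,zc,12)
    if n=='top':
        W=world(cm,u,v,d);m=(abs(W[...,2]-zc)<9)&(u>370)&(u<450)&(v>170)&(v<250)&(im.min(2)>60)
        if m.sum()>9:print('st top',m.sum(),cv2.minAreaRect(W[m][:,:2].astype(np.float32)),np.median(W[m][:,2]))
E
python3 chk.py 8 116
```

```text
14.9167 [ 491.35237406 -430.32193647  100.21366253] 0.1735315502110817 [-0.17409437  0.09896603 -0.16354423]
n 22214 slope [-0.0021 -0.0036] res 0.77 rect ((539.5914916992188, -363.31793212890625), (94.47283172607422, 108.98339080810547), 54.81974792480469) mean [ 539.8702602  -362.76705602  116.20139105]
st top 731 ((540.36376953125, -358.07275390625), (108.74858093261719, 110.2667465209961), 54.555885314941406) 116.26734247345587
```

View pics/wrist8.png

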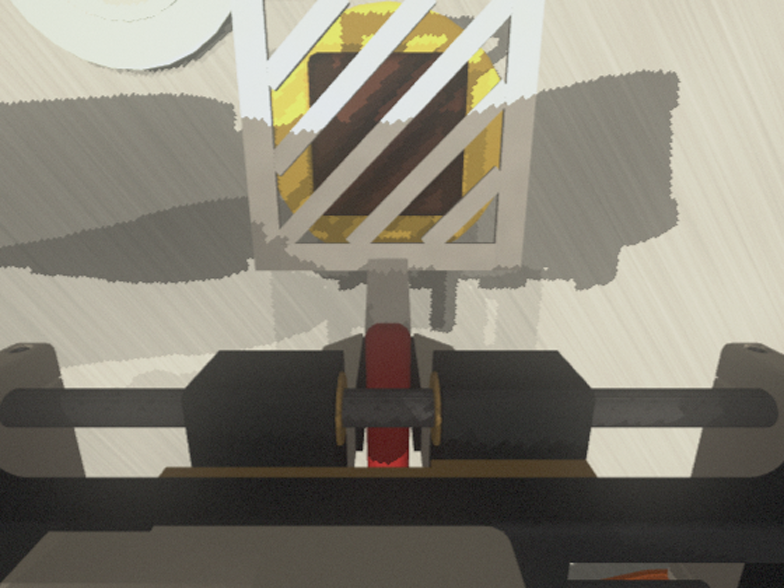

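View pics/top8.png

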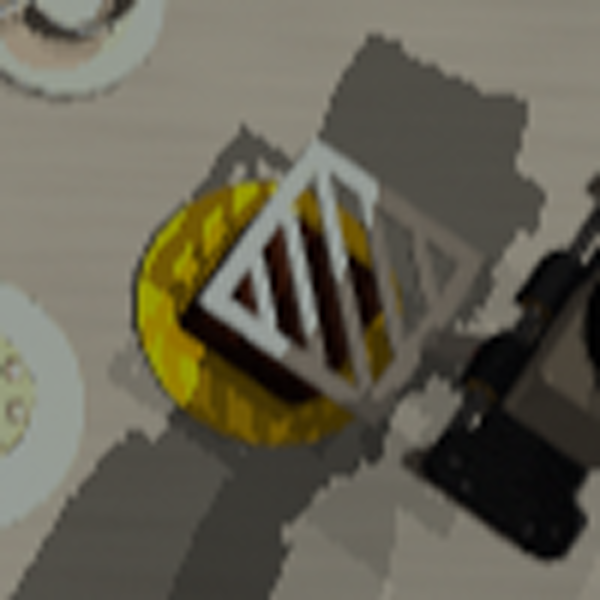

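View pics/side8.png

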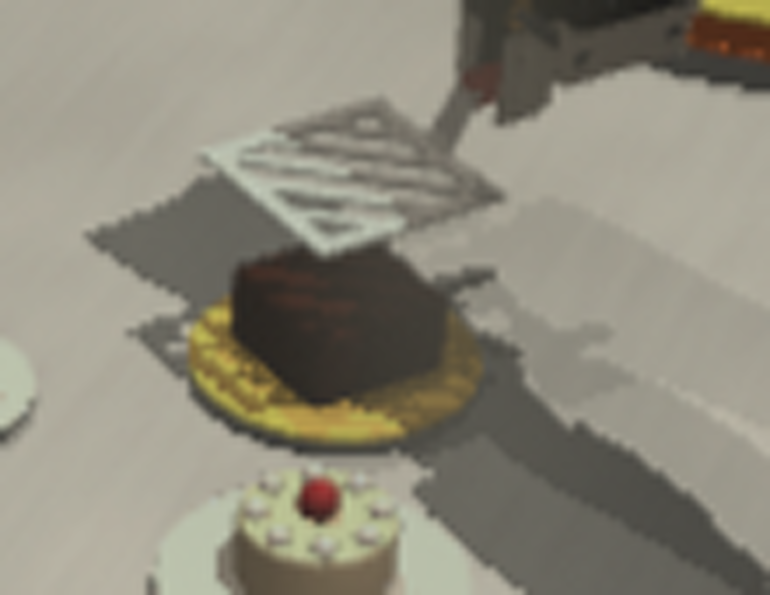

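```bash
python3 - <<'E'
from h import *
z=np.load('wrist8.npz');im=z['im'];d=z['d'];cm={k:z[k] for k in('vertical_fov','cx','cy','rvec','tvec')}
c=np.array([(310,53),(468,53),(463,215),(312,215)])/1.4-.3
k=onz(cm,c[:,0],c[:,1],56.);print(k.round(1),k.mean(0),np.linalg.norm(np.roll(k,-1,0)-k,axis=1))
v,u=np.mgrid[0:420,0:560];W=world(cm,u,v,d)
m=(abs(W[...,2]-56)<5)&(im[...,1]<90)&(u>200)&(u<360)&(v<180);print(m.sum(),cv2.minAreaRect(W[m][:,:2].astype(np.float32)),np.median(W[m][:,2]))
E
```

```text
[[ 534.5 -306.1   56. ]
 [ 596.7 -350.    56. ]
 [ 553.2 -414.2   56. ]
 [ 487.3 -367.6   56. ]] [ 542.91903712 -359.48200951   56.        ] [76.20114158 77.50631374 80.66704539 77.53210728]
7217 ((542.8464965820312, -358.7799377441406), (79.29275512695312, 79.5862808227539), 54.77223587036133) 55.54661190094761
```

Centred within about 1 mm. Final gentle descent of 47 mm.

Emit:
play_rows(gripper=[0,0,0,0,0,0,0,0,0,0], travel=[[-0.05,-0.07,0.3],[0,0,0.6],[0,0,0.8],[0,0,0.8],[0,0,0.8],[0,0,0.6],[0,0,0.4],[0,0,0.3],[0,0,0.1],[0,0,0]], turn=[0,0,0,0,0,0,0,0,0,0])

```text
time_s: 15.9
eef_pos: [490.2, -430.2, 52.6]
ee_rot: [-2.789, -1.445, 0.0]
wrist_force: [-0.5, 0.2, -1.4]
opening: 0.172
```

```bash
python3 chk.py 9 69; python3 - <<'E'
from h import *
z=np.load('wrist9.npz');im=z['im'];d=z['d'];cm={k:z[k] for k in('vertical_fov','cx','cy','rvec','tvec')}
v,u=np.mgrid[0:420,0:560];W=world(cm,u,v,d)
m=(abs(W[...,2]-56)<5)&(im[...,1]<90)&(u>200)&(u<360)&(v<180);print('cake',m.sum(),cv2.minAreaRect(W[m][:,:2].astype(np.float32)),np.median(W[m][:,2]))
z=np.load('top9.npz');d=z['d'];d0=np.load('top0.npz')['d']
print(robot.read_state()['qvel'])
E
```

```text
15.9 [ 490.17366737 -430.2242976    52.64825942] 0.17184162655269575 [-0.53140417  0.19945296 -1.35006622]
n 22203 slope [-0.0026 -0.0033] res 0.77 rect ((538.3639526367188, -363.15478515625), (94.44281005859375, 108.85862731933594), 54.730255126953125) mean [ 538.68536259 -362.64442321   68.63879951]
st top 653 ((538.802490234375, -357.9819641113281), (108.3273696899414, 109.54287719726562), 55.18064880371094) 68.98925673042035
cake 11370 ((542.6126708984375, -359.06829833984375), (78.665771484375, 79.61461639404297), 54.674827575683594) 55.57719818707322
[-0.0029596  -0.00147737 -0.00020742  0.00059761 -0.0004178  -0.00204111
  0.00013468]
```

View pics/wrist9.png

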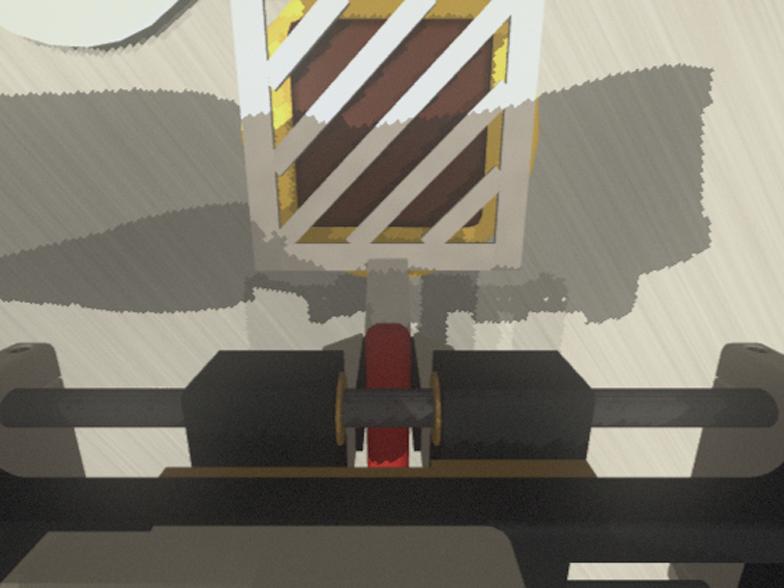

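View pics/side9.png

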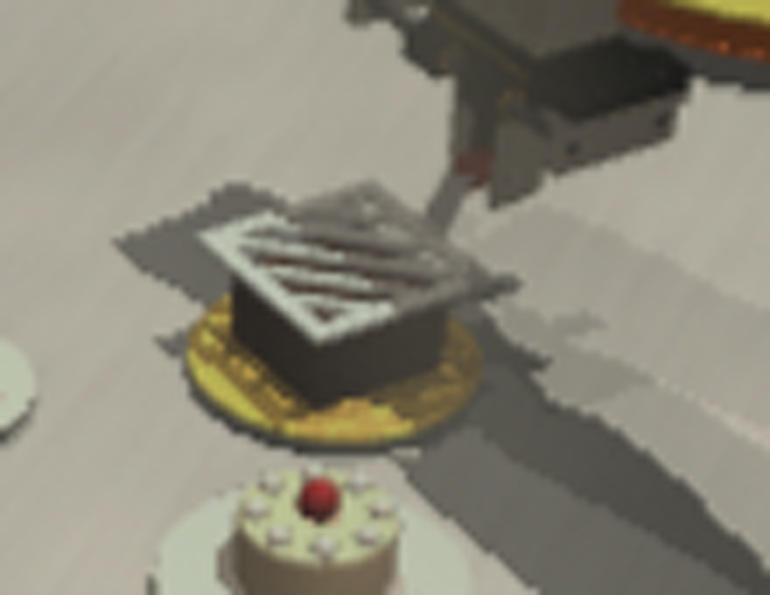

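The stencil shows over the cake with an even margin, a gap of about 10 mm and an offset of about 1.5 mm, and it is still and level. Handing in.

```bash
python3 -c "
from bench import robot
robot.hand_in();print(robot.read_state()['time_s'])"
```

```text
the job is handed in; nothing more can be done
the job is handed in; nothing more can be done
```

I lifted the stencil by its red handle, carried it over the splash guard and handed in with it held above the chocolate cake. The interface gives no verdict, so the results below come from my own last checks.

**Last checks, before handing in at about 16 s:**

| Check | Result |
|---|---|
| Gap between stencil and icing | about 10 mm |
| Centring on the cake | within about 2 mm |
| Tilt | about 0.004 rad |
| Sides against the cake's sides | within about 0.01 rad |
| Grip opening | about 16 mm, which matches the handle |
| Movement | joints practically at rest |

- **Missed first grasp:** the first time, the fingers shut just above the handle. The camera depth put the real fingertips about 27 mm above the reported TCP, so I reopened, went lower and gripped. The miss did not visibly move the stencil.
- **Camera disagreement:** the wrist and top cameras disagree by 3–4 mm on absolute x. Each compares stencil and cake within its own view, and both put the centring offset under 2 mm. They disagree on its direction along y, so I did not trim it further.
- **Not measured again:** I did not re-measure the bystanders at the end. Nothing I saw in the pictures or in the wrist force suggested that anything had been touched or shifted.

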